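# Find the check weight and stand it on the balance

### The job

One of the three identical lidded steel pots on the tray holds the knobbed steel check weight. Lift the lids to find it (lids may be left lying on the bench), take the weight out and set it down gently, upright, in the middle of the balance's pan.

Things in the scene. Friction and masses are not known exactly. Their poses are not given: they have to be found in the camera images.
- rack: Fixed tray 128 x 410 mm with three fixed steel pots in a row. Origin: tray's underside centre, at bench height; z up, y along the row. Pot axes at y = -140, 0, +140 mm, x = 0. Pots: outside diameter 108, inside 100, inner floor 10 and rim 72 mm above the bench. Bench 150 mm to the row's -x side (robot's side) is free for lids. Other pots hold a flat steel ring and a white crucible; order varies.
- middle_mouth (a point): Centre of the middle pot's mouth, 72 mm above the bench; z up. Each pot has a loose lid, 0.15 kg, up to 4 mm off centre: 114 mm steel disc, top 78 mm above the bench, with a 4 mm deep plug in the mouth (lifts straight off). On it a central upright black knob, 24 mm diameter, 78 to 108 mm above the bench. Laid flat on the bench, a lid is 68 mm lower than on its pot.
- weight_center (a point): Check weight: steel cylinder 38 mm diameter, 36 mm high, with a 14 mm neck and a round knob (22 mm diameter, 12 mm high) on top; 54 mm high in all, about 0.45 kg. This point is on its axis half-way up, 27 mm above its foot; z is its axis, up. At the start it stands upright in one of the pots, up to 6 mm off the pot's axis.
- pan_center (a point): Centre of the top face of the balance's round steel pan: 110 mm diameter, flat, rigid, 50 mm above the bench; z up. The balance is a flat white box 200 x 150 mm, 36 mm high, fixed on the bench to the robot's left; the pan is on its far (+x) half, the display on its near half.

How it is judged:
At the end, for the whole second after the job is handed in: The check weight stands upright (within 10 degrees) and at rest on the balance's pan, its axis within 20 mm of the pan's centre (horizontal distance between weight_center and pan_center below 0.02 m and z of weight_center in the frame of pan_center between 0.022 and 0.032 m and angle between weight_center's own z axis and vertical below 0.17 rad and linear speed of weight below 0.02 m/s); the robot touches nothing.
It fails at once if the weight is dropped or slammed onto the pan (faster than 0.5 m/s just above or on the pan, as after a fall of 13 mm or more) (horizontal distance between weight_center and pan_center below 0.06 m and z of weight_center in the frame of pan_center below 0.04 m and linear speed of weight above 0.5 m/s).
It also fails if it takes over 72 s, if anything falls off the work surface, if the arm or the gripper's body presses on something with over 40 N, if the wrist force passes 120 N, or if a joint passes its speed limit or range.

### The arm

A 7-joint arm with a two-finger parallel gripper is mounted at the origin on the work surface. World frame = base frame: x ahead of the robot, y to its left, z up, the work surface at z = 0. Lengths are in m, angles in rad, forces in N, time in s.
With the tool pointing down it reaches from about 0.425 to 0.925 m from the base axis. Payload 6.8 kg.
Tool frame: the origin (TCP) lies on the centre line of the jaws, within the pads' length; the fingertips stand 14 mm ahead of it and the grasp point (between the pads) lies 5 mm behind it (r.tips_ahead is the distance from the TCP to the fingertips, in m); z points along the fingers, y is the line along which they close (so a half turn about z gives the same grasp; the last joint's range is limited). The gripper opens to 85 mm and grips with 20 to 120 N. Pads are 22 mm wide; open, the fingers measure 114 mm over their backs; the gripper's body (76 mm by 85 mm) begins 54 mm behind the grasp point. The pads swing forward as they close: fully open they stand 13 mm farther back than shut.
Start: joints at [1.232, 0.477, 0.022, 1.555, -0.011, 1.109, -0.083], TCP at [0.154, -0.657, 0.245] pointing down, gripper open.
Joint ranges: [-2.96, 2.96], [-0.34, 2.1], [-1.41, 1.46], [0.24, 2.44], [-1.37, 4.51], [0.17, 1.92], [-2.96, 2.96]. Speed limits (rad/s): [2.39, 2.39, 3.14, 3.14, 3.14, 3.14, 3.14].

### API

Orientations are given as a rotation vector (axis times angle).
In Python, from bench import r, eyes gives the robot as it stands.
- The arm moves only by the tool step_arm, never from a script. Its argument "rows" is a list of rows, each a list of 6 numbers: the shift along the world's x, y, z in units of 60 cm (1.0 is 60 cm), then the turn, a rotation vector about the world's x, y, z in units of pi rad (1.0 is pi rad). In form: [[x, y, z, rx, ry, rz], ...]. A call has 1 to 5 rows; each row is the pose to reach, as a shift and turn from the pose commanded when the call began, turning the shorter way round; what a row does not reach only later rows make up. A row lasts 1/12 s, in which the tool goes at most 41.7 mm and 7.16 degrees, less where a joint would pass 70% of its speed; a pose out of reach is approached as far as the arm can. A call with a number of a shift or a turn outside -1 to 1 is refused whole. A call with a gripper value outside its range is refused whole. "jaw" is the closure, from 0 (fully open) to 1 (shut), set as the call begins (left out, the last holds). The fingers move at their own pace and stop on an object; "squeeze" is the grip in N (left out, the last holds). Time passes only in rows, so rows that repeat a pose let the fingers close. It gives the time, the measured TCP pose, the force, the opening and the grip force at its end, in the units of the state.
- r.get_obs(): the state, without advancing time (a new reading comes with each control period).
- eyes.grab_frame(name): name is "scene" or "top" or "wrist"; returns the picture (480x640x3 uint8, red, green, blue); there is no depth.
- eyes.camera_info(name): a dict with "mtx" (3x3 intrinsics, pixels), "extrinsics" (4x4, takes a point from camera to world coordinates); the wrist camera has in their place "tool_from_camera" (4x4, takes a point from camera to tool coordinates, whose origin is the TCP and whose axes are the flange's). Camera axes: x right, y down, z forward; pixel columns grow to the right and rows downward; lengths in m; the calibration is good to about 2 mm. A picture is of the moment at which its call begins: read the wrist's pose just before it. camera_info takes no time and is no camera call.
- r.hand_in(): hands the job in; it is judged then, once.
The state is a dict: "clock": time; "joints": joint angles; "qvel": joint speeds; "tau": joint torques, N m; "tcp_pos": TCP position; "orientation": TCP orientation; "contact_force": force on the tool from outside, world axes, zero at the start; "moment": the same for the moment, N m; "grip_width": finger opening in m; "gripper_force": force on a finger pad.
Only numpy, scipy, OpenCV 4.12 (cv2) and the standard library are available. Lean on these libraries where they do the work, as an engineer would, in place of code of your own. Each camera call takes 0.05 s, during which the arm holds its last target. There are 200 camera calls.

## Working session

There is one attempt and no reset: what is moved stays moved. The work goes in short steps, Python scripts to look and compute and a tool call to move; the robot and the scene stay as the last step left them, time stands still between calls to the robot, and variables do not carry over. Pictures are saved under pics/ and viewed, at most 10 in all, crops included, and the job is handed in when it is done.

Besides the shell and the picture viewer there is one more tool, called after "Emit:" as name(argument=value, ...) on one line, values as JSON. step_arm: Moves the arm, as the interface text tells. Shifts and turns lie within -1 to 1; 1 stands for 60 cm of shift or pi rad of turn. Its arguments: {"type":"object","properties":{"rows":{"type":"array"},"jaw":{"type":"number"},"squeeze":{"type":"number"}},"required":["rows"]}

```bash
mkdir -p pics; ls; cat > h.py <<'E'
import numpy as np, cv2
from bench import r, eyes
from scipy.spatial.transform import Rotation as R
def cast(name,px,z,obs=None):
    i=eyes.camera_info(name); K=np.array(i["mtx"])
    if name=="wrist":
        T=np.eye(4);T[:3,:3]=R.from_rotvec(obs["orientation"]).as_matrix();T[:3,3]=obs["tcp_pos"]
        E=T@np.array(i["tool_from_camera"])
    else: E=np.array(i["extrinsics"])
    d=E[:3,:3]@np.linalg.inv(K)@np.array([px[0],px[1],1.]); o=E[:3,3]
    return o+d*(z-o[2])/d[2]
def save(name,fn):
    im=eyes.grab_frame(name); cv2.imwrite(fn,im[:,:,::-1]); return im
E
python3 - <<'E'
from h import *
print(r.get_obs())
for n in("top","scene"): save(n,f"pics/{n}0.png"); print(eyes.camera_info(n))
print(eyes.camera_info("wrist"))
E
```

```text
pics
{'clock': 0.0, 'joints': array([ 1.23189336,  0.47778377,  0.02233219,  1.55644224, -0.01151247,
        1.10929462, -0.08308941]), 'qvel': array([-0.0005801 ,  0.00088235,  0.00016968,  0.0010998 ,  0.00048458,
        0.00059701, -0.00120038]), 'tau': array([-8.53833808e-05, -5.96443248e+01,  1.60786349e+00, -2.81198305e+01,
        1.24899988e-02,  9.34486248e-03,  2.72736764e-05]), 'tcp_pos': array([ 0.15428005, -0.65655617,  0.24434038]), 'orientation': array([-3.11893191e+00, -3.61588533e-01,  5.09724976e-04]), 'contact_force': array([ 0.61263777, -0.05258469, -0.80775215]), 'moment': array([-0.01840968,  0.04021302,  0.01890314]), 'gripper_force': 0.0, 'grip_width': 0.08570463821771487}
{'mtx': array([[612.78820701,   0.        , 317.07903961],
       [  0.        , 612.78820701, 245.07235941],
       [  0.        ,   0.        ,   1.        ]]), 'extrinsics': array([[ 3.06229042e-06, -9.86080325e-01,  1.66269637e-01,
         3.62320576e-01],
       [-9.99968933e-01,  1.30758321e-03,  7.77318273e-03,
         8.08140659e-02],
       [-7.88239394e-03, -1.66264495e-01, -9.
[... 374 characters left out ...]
0.92858783,  0.19543464, -0.31548365,  0.40329225],
       [-0.01014387, -0.83641793, -0.54799831,  0.61295874],
       [ 0.        ,  0.        ,  0.        ,  1.        ]])}
{'mtx': array([[387.36814444,   0.        , 318.6969291 ],
       [  0.        , 387.36814444, 237.27072449],
       [  0.        ,   0.        ,   1.        ]]), 'tool_from_camera': array([[ 6.79311884e-04, -9.50585594e-01, -3.10461862e-01,
         8.00786997e-02],
       [ 9.99999602e-01,  8.25075273e-04, -3.38183422e-04,
        -4.16615399e-04],
       [ 5.77626694e-04, -3.10461509e-01,  9.50585776e-01,
        -1.28123056e-01],
       [ 0.00000000e+00,  0.00000000e+00,  0.00000000e+00,
         1.00000000e+00]])}
```

View pics/top0.png

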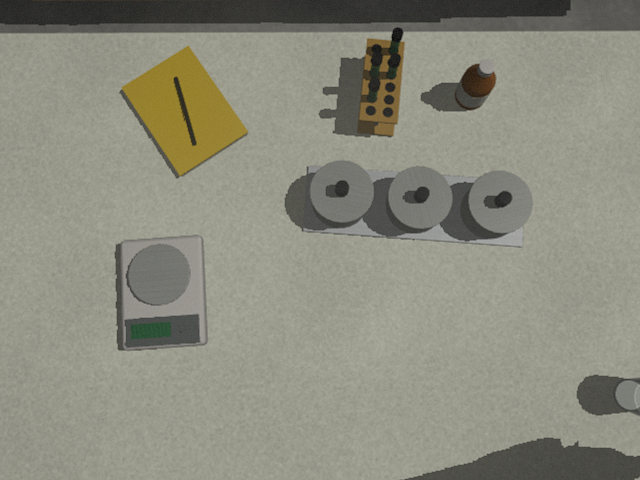

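The top view shows the lids around (342,192), (420,198) and (500,203) px, each with a black knob. The pan is at (158,274), and the tube rack and bottle stand behind the pots.

```bash
python3 - <<'E'
from h import *
im=cv2.imread("pics/top0.png"); g=cv2.cvtColor(im,cv2.COLOR_BGR2GRAY)
c=cv2.HoughCircles(cv2.medianBlur(g,3),cv2.HOUGH_GRADIENT,1,50,param1=80,param2=20,minRadius=26,maxRadius=38)[0]
for u,v,q in c:
    if 140<v<310: print("circ",u,v,q,cast("top",(u,v),.05 if u<250 else .078).round(4))
n,l,s,ce=cv2.connectedComponentsWithStats(((g<55)).astype(np.uint8))
for k in range(1,n):
    if 60<s[k,4]<1500: print("dark",s[k],ce[k].round(1),cast("top",ce[k],.093).round(4))
E
```

```text
circ 158.5 273.5 30.7 [0.4937 0.3714 0.05  ]
circ 421.5 197.5 30.8 [ 0.6247 -0.095   0.078 ]
circ 342.5 191.5 30.8 [0.6359 0.0442 0.078 ]
circ 498.5 205.5 35.1 [ 0.61   -0.2298  0.078 ]
dark [ 366   28   37   75 1054] [383.2  62.9] [ 0.871  -0.0306  0.093 ]
dark [461  65  29  32 554] [473.5  82.4] [ 0.833  -0.1917  0.093 ]
dark [174  77  22  68 240] [184.4 110.5] [0.7816 0.3261 0.093 ]
dark [386  83   9   9  65] [389.8  86.8] [ 0.8251 -0.0415  0.093 ]
dark [384  95  10   9  67] [388.6  99.2] [ 0.8017 -0.0389  0.093 ]
dark [366 106   9   9  65] [370.2 110.1] [ 0.7813 -0.0057  0.093 ]
dark [383 108  10   9  64] [387.3 111.6] [ 0.7783 -0.0361  0.093 ]
dark [335 181  13  16 163] [341.2 188.3] [0.6377 0.0469 0.093 ]
dark [414 187  15  16 171] [420.9 194.5] [ 0.6264 -0.0916  0.093 ]
dark [494 192  17  15 187] [502.1 199. ] [ 0.618  -0.2322  0.093 ]
```

View pics/scene0.png

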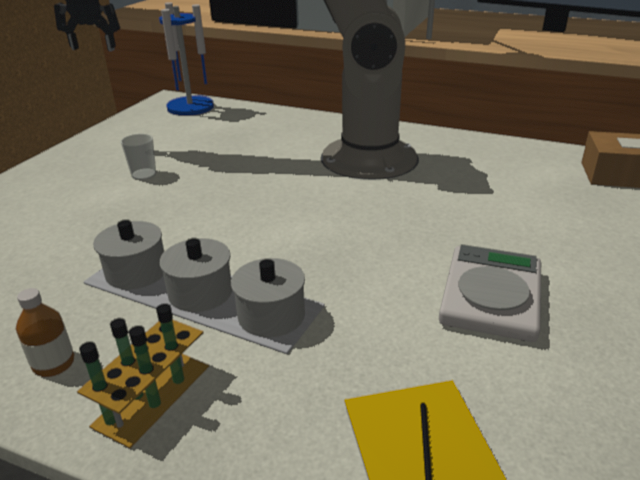

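```bash
python3 - <<'E'
from h import *
print(r.tips_ahead, [a for a in dir(r) if a[0]!='_'])
print(R.from_rotvec(r.get_obs()["orientation"]).as_matrix().round(3))
E
```

```text
0.014 ['Unreachable', 'get_obs', 'hand_in', 'tips_ahead']
[[ 0.973  0.229 -0.001]
 [ 0.229 -0.973  0.002]
 [-0.    -0.002 -1.   ]]
```

The scene view shows three lidded pots in a row, and a low beaker at (140,155) px near the arm's path. The arm stays well above the beaker, so I'm moving to the right-hand pot.

Emit:
step_arm(rows=[[0.05, 0.046, 0, 0, 0, -0.02], [0.1, 0.093, 0, 0, 0, -0.04], [0.15, 0.14, 0, 0, 0, -0.06], [0.2, 0.185, 0, 0, 0, -0.08], [0.25, 0.23, 0, 0, 0, -0.1]], jaw=0)

```text
clock: 0.52
tcp_pos: [0.3053, -0.5174, 0.2449]
orientation: [-3.138, 0.136, 0.001]
contact_force: [1.0, -0.3, -0.6]
grip_width: 0.0855
gripper_force: 0.0
```

Emit:
step_arm(rows=[[0.05, 0.046, 0, 0, 0, 0], [0.1, 0.093, 0, 0, 0, 0], [0.15, 0.14, 0, 0, 0, 0], [0.2, 0.185, 0, 0, 0, 0], [0.25, 0.23, 0, 0, 0, 0]])

```text
clock: 0.93
tcp_pos: [0.4554, -0.3793, 0.2451]
orientation: [-3.139, 0.131, 0.001]
contact_force: [0.3, -1.3, -1.0]
grip_width: 0.0852
gripper_force: 0.0
```

Emit:
step_arm(rows=[[0.05, 0.046, -0.02, 0, 0, 0], [0.1, 0.093, -0.04, 0, 0, 0], [0.15, 0.14, -0.05, 0, 0, 0], [0.2, 0.185, -0.06, 0, 0, 0], [0.25, 0.23, -0.07, 0, 0, 0]])

```text
clock: 1.35
tcp_pos: [0.605, -0.2416, 0.2025]
orientation: [-3.139, 0.131, 0.002]
contact_force: [0.5, -0.5, 0.5]
grip_width: 0.0854
gripper_force: 0.0
```

```bash
python3 - <<'E'
from h import *
o=r.get_obs(); im=save("wrist","pics/w1.png"); g=im.max(2)
print(o["tcp_pos"])
n,l,s,ce=cv2.connectedComponentsWithStats((g<45).astype(np.uint8))
for k in range(1,n):
    if s[k,4]>150: print(s[k],ce[k].round(1),cast("wrist",ce[k],.093,o).round(4))
E
```

```text
[ 0.60504643 -0.2416431   0.20252967]
[288 202  35  42 487] [301.7 217.7] [ 0.6212 -0.2315  0.093 ]
[  54  205   62   47 2037] [ 84.6 228.1] [ 0.6258 -0.0922  0.093 ]
[    0   312   640   168 46313] [325.6 432. ] [ 0.449  -0.2334  0.093 ]
```

View pics/w1.png

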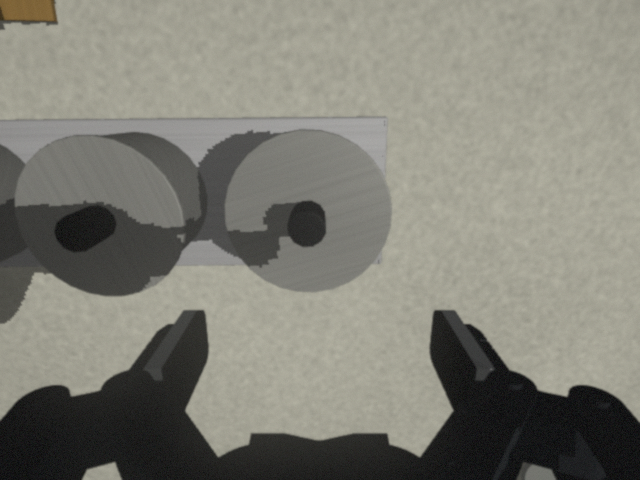

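The wrist view shows the right-hand knob centred near (307,224) px, which puts it at about (0.616,-0.234). I'm lowering onto it.

Emit:
step_arm(rows=[[0.018, 0.0125, -0.05, 0, 0, 0], [0.018, 0.0125, -0.1, 0, 0, 0], [0.018, 0.0125, -0.14, 0, 0, 0], [0.018, 0.0125, -0.165, 0, 0, 0], [0.018, 0.0125, -0.175, 0, 0, 0]])

```text
clock: 1.82
tcp_pos: [0.6128, -0.2352, 0.0949]
orientation: [-3.138, 0.13, 0.009]
contact_force: [0.2, -0.1, 0.0]
grip_width: 0.0855
gripper_force: 0.0
```

Emit:
step_arm(rows=[[0, 0, 0, 0, 0, 0], [0, 0, 0, 0, 0, 0], [0, 0, 0, 0, 0, 0], [0, 0, 0, 0, 0, 0], [0, 0, 0, 0, 0, 0]], jaw=1, squeeze=50)

```text
clock: 2.23
tcp_pos: [0.6157, -0.2361, 0.0996]
orientation: [3.138, -0.131, 0.003]
contact_force: [0.0, 1.2, 2.5]
grip_width: 0.0257
gripper_force: 2.0
```

Emit:
step_arm(rows=[[0, 0, 0, 0, 0, 0], [0, 0, 0, 0, 0, 0], [0, 0, 0, 0, 0, 0], [0, 0, 0, 0, 0, 0], [0, 0, 0, 0, 0, 0]])

```text
clock: 2.65
tcp_pos: [0.6158, -0.2361, 0.0998]
orientation: [3.138, -0.131, 0.003]
contact_force: [-0.8, -0.2, 5.7]
grip_width: 0.0223
gripper_force: 49.0
```

Emit:
step_arm(rows=[[0, 0, 0.03, 0, 0, 0], [0, 0, 0.06, 0, 0, 0], [-0.05, 0, 0.07, 0, 0, 0], [-0.11, 0, 0.07, 0, 0, 0], [-0.17, 0, 0.07, 0, 0, 0]])

```text
clock: 3.07
tcp_pos: [0.5124, -0.2355, 0.1408]
orientation: [3.139, -0.13, 0.002]
contact_force: [-0.4, -0.1, -1.1]
grip_width: 0.0227
gripper_force: 49.1
```

Emit:
step_arm(rows=[[-0.06, 0, 0, 0, 0, 0], [-0.08, 0, -0.06, 0, 0, 0], [-0.08, 0, -0.12, 0, 0, 0], [-0.08, 0, -0.16, 0, 0, 0], [-0.08, 0, -0.176, 0, 0, 0]])

```text
clock: 3.48
tcp_pos: [0.4626, -0.235, 0.032]
orientation: [-3.137, 0.131, 0.007]
contact_force: [0.5, 0.9, 0.8]
grip_width: 0.0223
gripper_force: 49.5
```

Emit:
step_arm(rows=[[0, 0, -0.003, 0, 0, 0], [0, 0, -0.003, 0, 0, 0]])

```text
clock: 3.65
tcp_pos: [0.4654, -0.2358, 0.0331]
orientation: [-3.139, 0.13, 0.0]
contact_force: [0.7, 0.1, -1.1]
grip_width: 0.0224
gripper_force: 50.6
```

Emit:
step_arm(rows=[[0, 0, -0.002, 0, 0, 0], [0, 0, -0.002, 0, 0, 0]])

```text
clock: 3.82
tcp_pos: [0.4662, -0.2361, 0.0329]
orientation: [3.138, -0.131, 0.004]
contact_force: [0.4, -0.1, -1.6]
grip_width: 0.0222
gripper_force: 50.6
```

Emit:
step_arm(rows=[[0, 0, 0, 0, 0, 0], [0, 0, 0, 0, 0, 0], [0, 0, 0, 0, 0, 0], [0, 0, 0, 0, 0, 0]], jaw=0)

```text
clock: 4.15
tcp_pos: [0.4654, -0.2359, 0.0322]
orientation: [3.139, -0.131, 0.001]
contact_force: [-0.3, -0.5, -0.4]
grip_width: 0.0699
gripper_force: 0.0
```

Emit:
step_arm(rows=[[0, 0, 0.05, 0, 0, 0], [0, 0, 0.12, 0, 0, 0], [0, 0, 0.19, 0, 0, 0], [0, 0, 0.25, 0, 0, 0], [0, 0, 0.28, 0, 0, 0]])

```text
clock: 4.57
tcp_pos: [0.4669, -0.2365, 0.2048]
orientation: [3.137, -0.131, 0.01]
contact_force: [0.6, -0.9, -0.3]
grip_width: 0.0851
gripper_force: 0.0
```

Emit:
step_arm(rows=[[0.03, 0.05, 0, 0, 0, 0], [0.06, 0.1, 0, 0, 0, 0], [0.06, 0.1, 0, 0, 0, 0]])

```text
clock: 4.82
tcp_pos: [0.5049, -0.169, 0.201]
orientation: [-3.136, 0.118, -0.007]
contact_force: [0.5, 1.1, -0.2]
grip_width: 0.0856
gripper_force: 0.0
```

```bash
python3 - <<'E'
from h import *
print(r.get_obs()["tcp_pos"]); save("wrist","pics/w2.png")
E
```

```text
[ 0.50487234 -0.16901281  0.20095894]
```

View pics/w2.png

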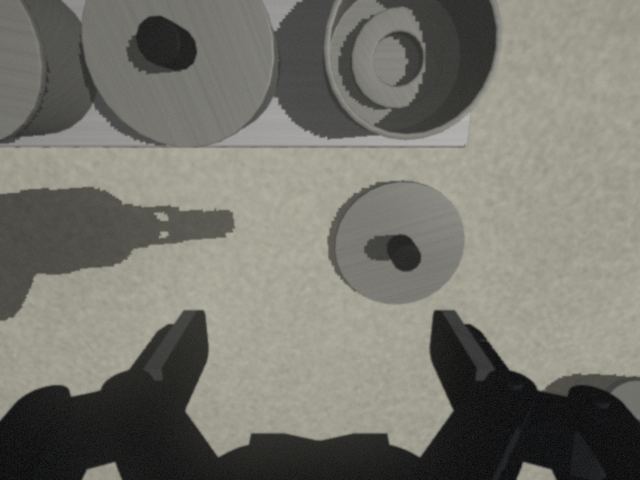

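The wrist view shows the steel ring in the right-hand pot at (390,60) px, and its lid lying flat on the bench. Next is the middle lid.

Emit:
step_arm(rows=[[0.05, 0.035, 0, 0, 0, 0], [0.11, 0.07, 0, 0, 0, 0], [0.16, 0.105, 0, 0, 0, 0], [0.207, 0.1335, 0, 0, 0, 0], [0.207, 0.1335, -0.04, 0, 0, 0]])

```text
clock: 5.28
tcp_pos: [0.6331, -0.0904, 0.1799]
orientation: [-3.136, 0.121, -0.019]
contact_force: [1.0, 0.1, 0.3]
grip_width: 0.0852
gripper_force: 0.0
```

Emit:
step_arm(rows=[[0, 0, -0.05, 0, 0, 0], [0, 0, -0.09, 0, 0, 0], [0, 0, -0.115, 0, 0, 0], [0, 0, -0.125, 0, 0, 0], [0, 0, -0.125, 0, 0, 0]])

```text
clock: 5.7
tcp_pos: [0.6238, -0.0964, 0.099]
orientation: [3.139, -0.132, -0.006]
contact_force: [-0.9, -0.1, 1.2]
grip_width: 0.0856
gripper_force: 0.0
```

Emit:
step_arm(rows=[[0, 0, 0, 0, 0, 0], [0, 0, 0, 0, 0, 0], [0, 0, 0, 0, 0, 0], [0, 0, 0, 0, 0, 0], [0, 0, 0, 0, 0, 0]], jaw=1)

```text
clock: 6.12
tcp_pos: [0.6257, -0.0957, 0.1016]
orientation: [-3.139, 0.131, -0.002]
contact_force: [-0.2, 1.3, 0.8]
grip_width: 0.0258
gripper_force: 0.3
```

Emit:
step_arm(rows=[[0, 0, 0, 0, 0, 0], [0, 0, 0, 0, 0, 0], [0, 0, 0, 0, 0, 0], [0, 0, 0, 0, 0, 0], [0, 0, 0, 0, 0, 0]])

```text
clock: 6.53
tcp_pos: [0.6259, -0.0956, 0.1018]
orientation: [3.139, -0.131, 0.002]
contact_force: [-0.3, 0.0, 6.0]
grip_width: 0.0222
gripper_force: 48.9
```

Emit:
step_arm(rows=[[0, 0, 0.03, 0, 0, 0], [0, 0, 0.06, 0, 0, 0], [-0.05, 0, 0.07, 0, 0, 0], [-0.11, 0, 0.07, 0, 0, 0], [-0.17, 0, 0.07, 0, 0, 0]])

```text
clock: 6.95
tcp_pos: [0.5224, -0.0956, 0.1429]
orientation: [3.139, -0.131, 0.001]
contact_force: [-0.6, 0.3, -2.7]
grip_width: 0.0219
gripper_force: 49.4
```

Emit:
step_arm(rows=[[-0.06, 0, 0, 0, 0, 0], [-0.08, 0, -0.06, 0, 0, 0], [-0.08, 0, -0.12, 0, 0, 0], [-0.08, 0, -0.16, 0, 0, 0], [-0.08, 0, -0.176, 0, 0, 0]])

```text
clock: 7.37
tcp_pos: [0.4727, -0.0955, 0.0345]
orientation: [-3.139, 0.131, 0.008]
contact_force: [0.4, 0.0, -1.6]
grip_width: 0.0222
gripper_force: 49.5
```

Emit:
step_arm(rows=[[0, 0, -0.003, 0, 0, 0], [0, 0, -0.005, 0, 0, 0], [0, 0, -0.006, 0, 0, 0]])

```text
clock: 7.62
tcp_pos: [0.4756, -0.0958, 0.0342]
orientation: [3.139, -0.131, 0.0]
contact_force: [-2.6, -0.1, 3.3]
grip_width: 0.0221
gripper_force: 50.9
```

Emit:
step_arm(rows=[[0, 0, 0, 0, 0, 0], [0, 0, 0, 0, 0, 0], [0, 0, 0, 0, 0, 0], [0, 0, 0, 0, 0, 0]], jaw=0)

```text
clock: 7.95
tcp_pos: [0.476, -0.0956, 0.0341]
orientation: [-3.139, 0.131, -0.003]
contact_force: [-0.0, -0.2, -0.4]
grip_width: 0.0696
gripper_force: 0.0
```

Emit:
step_arm(rows=[[0, 0, 0.05, 0, 0, 0], [0, 0, 0.12, 0, 0, 0], [0, 0, 0.19, 0, 0, 0], [0.05, 0.04, 0.25, 0, 0, 0], [0.08, 0.07, 0.28, 0, 0, 0]])

```text
clock: 8.37
tcp_pos: [0.523, -0.0559, 0.2043]
orientation: [3.137, -0.138, 0.004]
contact_force: [1.1, -0.7, -0.2]
grip_width: 0.0856
gripper_force: 0.0
```

Emit:
step_arm(rows=[[0, 0, 0, 0, 0, 0], [0, 0, 0, 0, 0, 0]])

```text
clock: 8.53
tcp_pos: [0.5251, -0.0523, 0.2031]
orientation: [-3.138, 0.126, -0.008]
contact_force: [-0.2, -0.2, -1.1]
grip_width: 0.0857
gripper_force: 0.0
```

```bash
python3 - <<'E'
from h import *
o=r.get_obs();print(o["tcp_pos"],o["orientation"]); save("wrist","pics/w3.png")
E
```

```text
[ 0.52506305 -0.05234364  0.20308717] [-3.13836526  0.12593926 -0.0080369 ]
```

View pics/w3.png

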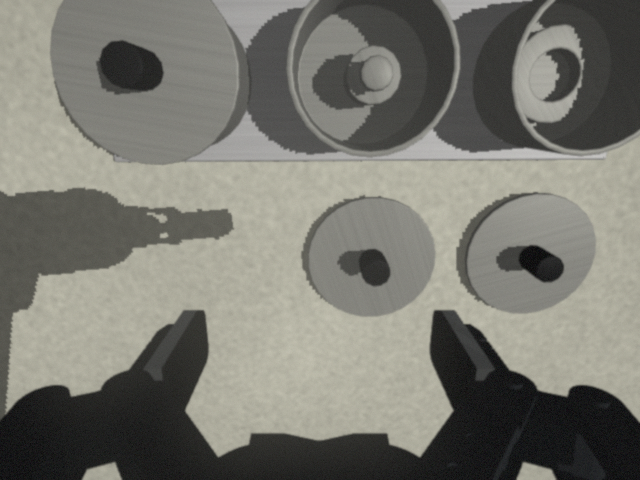

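The wrist view shows the weight in the middle pot, with its knob at (377,71) px and its shoulder around (373,75). I'm working out its position.

```bash
python3 - <<'E'
from h import *
o=dict(tcp_pos=[0.5251,-0.0523,0.2031],orientation=[-3.13836526,0.12593926,-0.0080369])
im=cv2.imread("pics/w3.png");g=cv2.medianBlur(im[:170,250:500].max(2),3)
for lo,hi,z in((9,22,.058),(22,34,.046),(70,95,.072)):
    c=cv2.HoughCircles(g,cv2.HOUGH_GRADIENT,1,30,param1=60,param2=12,minRadius=lo,maxRadius=hi)
    if c is not None:
        for u,v,q in c[0][:4]: print(z,u+250,v,q,cast("wrist",(u+250,v),z,o).round(4))
print(cast("wrist",(377,71),.058,o),cast("wrist",(373,75),.046,o),cast("wrist",(374,71),.072,o))
E
```

```text
0.058 377.5 71.5 16.8 [ 0.6267 -0.0981  0.058 ]
0.058 450.5 126.5 15.9 [ 0.5883 -0.1464  0.058 ]
0.058 331.5 122.5 15.9 [ 0.5973 -0.066   0.058 ]
0.058 323.5 83.5 12.4 [ 0.6223 -0.0625  0.058 ]
0.046 372.5 75.5 27.9 [ 0.6255 -0.0964  0.046 ]
0.046 336.5 103.5 32.3 [ 0.6094 -0.0707  0.046 ]
0.046 356.5 127.5 33.4 [ 0.5922 -0.0838  0.046 ]
0.046 404.5 113.5 32.3 [ 0.599  -0.1179  0.046 ]
0.072 359.5 59.5 94.4 [ 0.6333 -0.0853  0.072 ]
0.072 316.5 78.5 75.2 [ 0.6246 -0.0581  0.072 ]
0.072 386.5 78.5 88.9 [ 0.6211 -0.1015  0.072 ]
0.072 484.5 79.5 73.8 [ 0.6157 -0.1623  0.072 ]
[ 0.62706433 -0.09779995  0.058     ] [ 0.62576509 -0.09672957  0.046     ] [ 0.62603982 -0.09392638  0.072     ]
```

Emit:
step_arm(rows=[[0.06, -0.025, 0, 0, 0, 0], [0.12, -0.05, 0, 0, 0, 0], [0.171, -0.0735, 0, 0, 0, 0], [0.171, -0.0735, -0.04, 0, 0, 0], [0.171, -0.0735, -0.06, 0, 0, 0]], jaw=0.42)

```text
clock: 9.0
tcp_pos: [0.6244, -0.1004, 0.1616]
orientation: [3.138, -0.135, -0.006]
contact_force: [-1.0, 0.2, -0.8]
grip_width: 0.0495
gripper_force: 0.0
```

Emit:
step_arm(rows=[[0, 0, 0, 0, 0, 0], [0, 0, 0, 0, 0, 0], [0, 0, 0, 0, 0, 0]])

```text
clock: 9.25
tcp_pos: [0.6245, -0.098, 0.1653]
orientation: [-3.139, 0.13, 0.001]
contact_force: [0.3, 0.5, 0.5]
grip_width: 0.0496
gripper_force: 0.0
```

```bash
python3 - <<'E'
from h import *
o=r.get_obs();print(o["tcp_pos"],o["orientation"],o["grip_width"]); save("wrist","pics/w4.png")
E
```

```text
[ 0.62450298 -0.09797843  0.16528714] [-3.13883836e+00  1.30291384e-01  1.21009978e-03] 0.04955154549948837
```

View pics/w4.png

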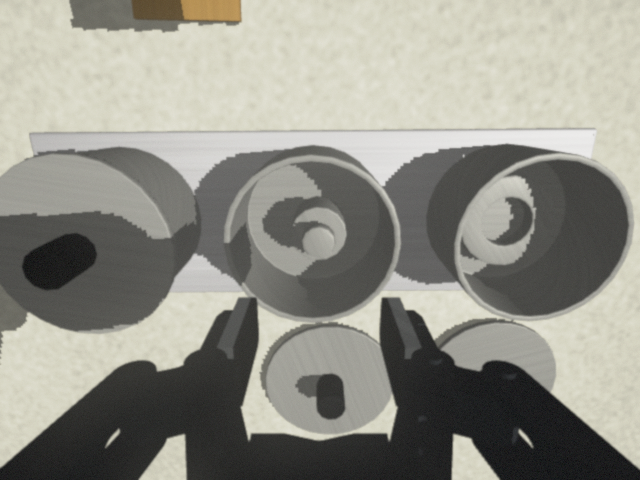

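The knob is at (319,240) px, on the jaws' centre line, and the fingers fit inside the pot. I'm descending.

Emit:
step_arm(rows=[[0, 0, -0.05, 0, 0, 0], [0, 0, -0.09, 0, 0, 0], [0, 0, -0.12, 0, 0, 0], [0, 0, -0.14, 0, 0, 0], [0, 0, -0.155, 0, 0, 0]])

```text
clock: 9.72
tcp_pos: [0.6252, -0.098, 0.0717]
orientation: [-3.139, 0.13, -0.0]
contact_force: [0.3, 0.5, -0.2]
grip_width: 0.0496
gripper_force: 0.0
```

Emit:
step_arm(rows=[[0, 0, -0.015, 0, 0, 0], [0, 0, -0.03, 0, 0, 0], [0, 0, -0.045, 0, 0, 0]])

```text
clock: 9.97
tcp_pos: [0.6261, -0.0983, 0.0452]
orientation: [3.139, -0.131, 0.003]
contact_force: [-0.1, 0.5, 0.7]
grip_width: 0.0495
gripper_force: 0.0
```

Emit:
step_arm(rows=[[0, 0, -0.01, 0, 0, 0], [0, 0, -0.018, 0, 0, 0], [0, 0, -0.018, 0, 0, 0]])

```text
clock: 10.22
tcp_pos: [0.6262, -0.0986, 0.0408]
orientation: [3.137, -0.134, 0.002]
contact_force: [-20.8, 4.7, 52.4]
grip_width: 0.0496
gripper_force: 23.8
```

Emit:
step_arm(rows=[[0, 0, 0.018, 0, 0, 0], [0, 0, 0.019, 0, 0, 0], [0, 0, 0.019, 0, 0, 0]])

```text
clock: 10.47
tcp_pos: [0.6262, -0.0983, 0.0466]
orientation: [3.139, -0.131, 0.004]
contact_force: [-0.7, 0.3, -0.8]
grip_width: 0.0495
gripper_force: 0.0
```

```bash
python3 - <<'E'
from h import *
o=r.get_obs();print(o["tcp_pos"],o["orientation"],o["contact_force"],o["grip_width"],o["gripper_force"]); save("wrist","pics/w5.png")
E
```

```text
[ 0.62618062 -0.09829853  0.04655615] [ 3.13868803 -0.13093028  0.00353677] [-0.66742904  0.25672637 -0.76418039] 0.04945854304230938 0.0
```

View pics/w5.png

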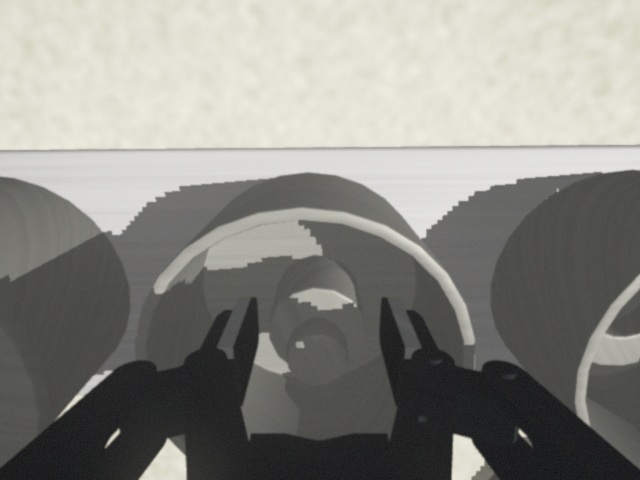

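Here the weight sits between the fingers, with its knob at (319,345) px. The right knuckle is what reached the rim, so I'm staying at this height and closing on the upper part of the body.

Emit:
step_arm(rows=[[0, 0, 0, 0, 0, 0], [0, 0, 0, 0, 0, 0], [0, 0, 0, 0, 0, 0], [0, 0, 0, 0, 0, 0], [0, 0, 0, 0, 0, 0]], jaw=1, squeeze=60)

```text
clock: 10.93
tcp_pos: [0.6251, -0.098, 0.0453]
orientation: [-3.139, 0.131, 0.002]
contact_force: [-1.6, 0.9, 4.8]
grip_width: 0.0356
gripper_force: 59.3
```

Emit:
step_arm(rows=[[0, 0, 0, 0, 0, 0], [0, 0, 0, 0, 0, 0], [0, 0, 0, 0, 0, 0]])

```text
clock: 11.18
tcp_pos: [0.625, -0.098, 0.0453]
orientation: [-3.139, 0.131, 0.002]
contact_force: [-2.0, -0.2, 6.0]
grip_width: 0.0358
gripper_force: 59.3
```

Emit:
step_arm(rows=[[0, 0, 0.01, 0, 0, 0], [0, 0, 0.025, 0, 0, 0], [0, 0, 0.04, 0, 0, 0]])

```text
clock: 11.43
tcp_pos: [0.6243, -0.0982, 0.069]
orientation: [-3.139, 0.131, 0.004]
contact_force: [0.9, -0.2, -4.1]
grip_width: 0.0353
gripper_force: 60.4
```

Emit:
step_arm(rows=[[0, 0, 0.03, 0, 0, 0], [0, 0, 0.075, 0, 0, 0], [0, 0, 0.12, 0, 0, 0], [0, 0, 0.16, 0, 0, 0], [0, 0, 0.183, 0, 0, 0]])

```text
clock: 11.85
tcp_pos: [0.6265, -0.0984, 0.1831]
orientation: [3.139, -0.131, 0.006]
contact_force: [0.5, -0.5, -4.2]
grip_width: 0.0358
gripper_force: 60.6
```

Emit:
step_arm(rows=[[-0.01, 0.03, 0, 0, 0, 0], [-0.022, 0.08, 0, 0, 0, 0], [-0.038, 0.137, 0, 0, 0, 0], [-0.055, 0.197, 0, 0, 0, 0], [-0.073, 0.26, 0, 0, 0, 0]])

```text
clock: 12.27
tcp_pos: [0.5808, 0.0583, 0.1799]
orientation: [3.138, -0.133, 0.0]
contact_force: [0.1, 0.3, -4.3]
grip_width: 0.0354
gripper_force: 60.8
```

Emit:
step_arm(rows=[[-0.015, 0.055, 0, 0, 0, 0], [-0.03, 0.108, 0, 0, 0, 0], [-0.045, 0.16, 0, 0, 0, 0], [-0.06, 0.212, 0, 0, 0, 0], [-0.073, 0.26, 0, 0, 0, 0]])

```text
clock: 12.68
tcp_pos: [0.5366, 0.2156, 0.1799]
orientation: [-3.139, 0.13, 0.0]
contact_force: [1.1, 0.0, -5.9]
grip_width: 0.0357
gripper_force: 60.8
```

Emit:
step_arm(rows=[[-0.022, 0.075, 0, 0, 0, 0], [-0.042, 0.145, 0, 0, 0, 0], [-0.058, 0.205, 0, 0, 0, 0], [-0.068, 0.245, 0, 0, 0, 0], [-0.073, 0.262, 0, 0, 0, 0]])

```text
clock: 13.1
tcp_pos: [0.4906, 0.3774, 0.1802]
orientation: [-3.135, 0.119, 0.002]
contact_force: [0.1, 0.5, -4.9]
grip_width: 0.0359
gripper_force: 60.9
```

Emit:
step_arm(rows=[[0, 0, 0, 0, 0, 0], [0, 0, 0, 0, 0, 0], [0, 0, 0, 0, 0, 0]])

```text
clock: 13.35
tcp_pos: [0.4948, 0.3688, 0.1793]
orientation: [3.137, -0.134, 0.0]
contact_force: [-0.3, -0.7, -4.6]
grip_width: 0.0358
gripper_force: 60.9
```

```bash
python3 - <<'E'
from h import *
o=r.get_obs();print(o["tcp_pos"],o["orientation"],o["contact_force"],o["grip_width"],o["gripper_force"]); im=save("wrist","pics/w6.png")
save("scene","pics/s6.png")
E
```

```text
[0.49477638 0.36883325 0.17930846] [ 3.13683352e+00 -1.34178437e-01  4.05747429e-04] [-0.34944271 -0.73781238 -4.64086956] 0.035821202293057706 60.90736985206604
```

View pics/w6.png

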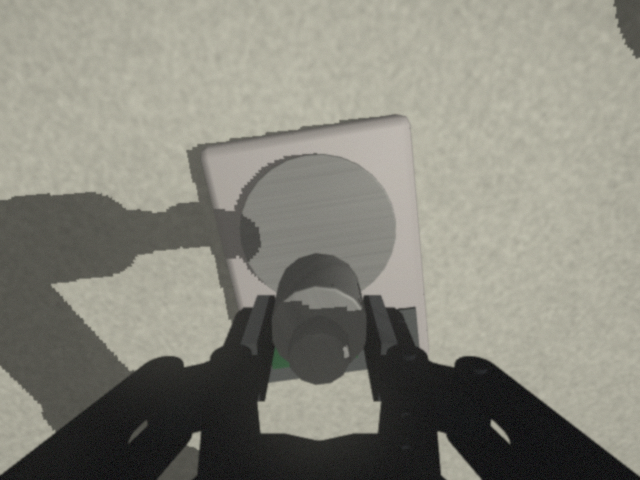

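The weight is held upright, with the pan centred near (318,230) px. I'm checking the pan's position from this view.

```bash
python3 - <<'E'
from h import *
o=dict(tcp_pos=[.4948,.3688,.1793],orientation=[3.13683352,-.134178437,.0004])
print(cast("wrist",(318,230),.05,o), cast("wrist",(318,153),.05,o),cast("wrist",(240,230),.05,o),cast("wrist",(396,230),.05,o))
E
```

```text
[0.49602922 0.36955609 0.05      ] [0.54838914 0.36507486 0.05      ] [0.50064172 0.42354361 0.05      ] [0.4914141  0.31553804 0.05      ]
```

Emit:
step_arm(rows=[[0, 0, -0.03, 0, 0, 0], [0, 0, -0.06, 0, 0, 0], [0, 0, -0.09, 0, 0, 0], [0, 0, -0.11, 0, 0, 0], [0, 0, -0.125, 0, 0, 0]])

```text
clock: 13.87
tcp_pos: [0.4942, 0.3694, 0.1031]
orientation: [3.137, -0.134, -0.001]
contact_force: [-0.9, 0.4, -4.6]
grip_width: 0.0356
gripper_force: 61.0
```

Emit:
step_arm(rows=[[0, 0, -0.008, 0, 0, 0], [0, 0, -0.014, 0, 0, 0], [0, 0, -0.019, 0, 0, 0], [0, 0, -0.023, 0, 0, 0], [0, 0, -0.025, 0, 0, 0]])

```text
clock: 14.28
tcp_pos: [0.4942, 0.3712, 0.0897]
orientation: [-3.138, 0.131, -0.001]
contact_force: [1.4, 0.1, -5.0]
grip_width: 0.0354
gripper_force: 61.0
```

Emit:
step_arm(rows=[[0, 0, -0.001, 0, 0, 0], [0, 0, -0.002, 0, 0, 0], [0, 0, -0.003, 0, 0, 0]])

```text
clock: 14.53
tcp_pos: [0.4941, 0.3712, 0.0879]
orientation: [-3.138, 0.131, -0.001]
contact_force: [0.5, 0.2, -5.1]
grip_width: 0.0354
gripper_force: 61.0
```

Still hanging. I'll creep down.

Emit:
step_arm(rows=[[0, 0, -0.001, 0, 0, 0], [0, 0, -0.002, 0, 0, 0], [0, 0, -0.003, 0, 0, 0], [0, 0, -0.003, 0, 0, 0]])

```text
clock: 14.87
tcp_pos: [0.4939, 0.3709, 0.0857]
orientation: [3.139, -0.131, -0.0]
contact_force: [-0.9, 0.1, -4.5]
grip_width: 0.0358
gripper_force: 61.0
```

Emit:
step_arm(rows=[[0, 0, -0.001, 0, 0, 0], [0, 0, -0.0015, 0, 0, 0], [0, 0, -0.0015, 0, 0, 0]])

```text
clock: 15.12
tcp_pos: [0.494, 0.371, 0.0853]
orientation: [3.139, -0.131, 0.0]
contact_force: [-1.1, -0.8, -0.7]
grip_width: 0.0355
gripper_force: 61.4
```

Emit:
step_arm(rows=[[0, 0, -0.0005, 0, 0, 0], [0, 0, -0.0005, 0, 0, 0], [0, 0, -0.0005, 0, 0, 0]], squeeze=20)

```text
clock: 15.37
tcp_pos: [0.4941, 0.371, 0.0853]
orientation: [-3.139, 0.131, -0.001]
contact_force: [-3.0, -1.7, 6.1]
grip_width: 0.0355
gripper_force: 61.7
```

Emit:
step_arm(rows=[[0, 0, 0, 0, 0, 0], [0, 0, 0, 0, 0, 0], [0, 0, 0, 0, 0, 0], [0, 0, 0, 0, 0, 0], [0, 0, 0, 0, 0, 0]], jaw=0.25)

```text
clock: 15.78
tcp_pos: [0.4941, 0.3712, 0.0846]
orientation: [-3.139, 0.131, -0.0]
contact_force: [-0.1, -0.3, 0.1]
grip_width: 0.0638
gripper_force: 0.0
```

Emit:
step_arm(rows=[[0, 0, 0.02, 0, 0, 0], [0, 0, 0.06, 0, 0, 0], [0, 0, 0.11, 0, 0, 0], [0, 0, 0.16, 0, 0, 0], [0, 0, 0.2, 0, 0, 0]])

```text
clock: 16.2
tcp_pos: [0.4943, 0.3715, 0.2079]
orientation: [-3.137, 0.131, -0.003]
contact_force: [0.9, 0.2, -0.7]
grip_width: 0.0643
gripper_force: 0.0
```

Emit:
step_arm(rows=[[0, -0.04, 0, 0, 0, 0], [0, -0.09, 0, 0, 0, 0], [0, -0.14, 0, 0, 0, 0], [0, -0.18, 0, 0, 0, 0], [0, -0.2, 0, 0, 0, 0]])

```text
clock: 16.62
tcp_pos: [0.4944, 0.2473, 0.2055]
orientation: [3.137, -0.136, 0.001]
contact_force: [0.1, -1.0, -0.0]
grip_width: 0.0641
gripper_force: 0.0
```

```bash
python3 - <<'E'
from h import *
im=save("scene","pics/s7.png"); t=save("top","pics/t7.png")
cv2.imwrite("pics/c7.png",np.hstack([cv2.resize(im[200:360,410:570,::-1],(400,400)),cv2.resize(t[210:370,90:250,::-1],(400,400))]))
E
```

```text
(no output)
```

View pics/c7.png

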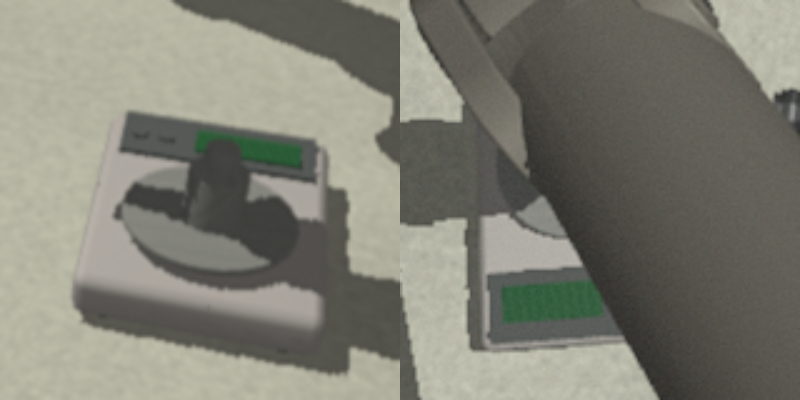

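The weight stands upright near the pan's middle: its foot is around (217,215) px in the left crop, against a pan centre of about (210,218). The arm is clear.

```bash
python3 -c "
from bench import r
print(r.hand_in())"
```

```text
the job is handed in; nothing more can be done
None
```

The check weight was in the middle pot and now stands upright near the middle of the balance's pan with the arm clear; the job was handed in at about 17 s with no verdict shown, though while reaching into the pot the gripper met something, probably the rim, and the wrist force read about 52 N before I backed off, so the 40 N gripper-body limit may have been passed.

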